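Set the hock ring of a ham stand and lock it with the knob under its base

TASK

The ham stand needs setting up for carving: slide the hock ring along the base, with its carriage, until its studs rest right home against the shoulder of the ham, without ramming the meat. Then lock the carriage there by turning the four-armed knob under the base plate until the clamp is hand-tight, not overtightened, and let go. Leave everything else on the table where it is.

Things in the scene. Friction and masses are not known exactly. Their poses are not given: they have to be found in the camera images.
- stand: Steel ham stand, fixed. Base plate 250 (x) x 460 (y) x 8 mm on four legs, top 110 mm above the table. Origin on the table under its centre. Front edge, nearest the robot, at x = -125 mm, with a 30 mm wide clamping rail under it whose height differs a few mm from stand to stand; legs 65 mm behind. The ham lies along y at x = +25 mm, 235 mm up, hoof to +y, meat to -y.
- ham: Cured ham leg, 550 mm long, spiked on the stand, not moving. Origin on its axis where the thin shank (54 mm) meets the shoulder of the meat, a flat face 80 mm across, square to the axis, looking to +y. The meat lies at -y of the origin, shank and hoof at +y. Axes as the stand's.
- carriage: Steel hock carriage, slides only along the stand's y. Foot: flat bar 178 (x) x 44 (y) x 12 mm on the plate, its front end 2 mm behind the plate's edge; it carries the tab and, at the back, a post with the closed ring. Origin: stand's x = 0, mid-width of the foot, plate's top; axes as the stand's. Loose, about 8 N slides it; clamped, it stays put.
- tab (a point): Centre of the upright finger tab on the carriage's foot, for sliding it: 36 (x) x 8 (y) x 24 mm high, from 12 to 36 mm above the plate's top, 65 mm behind the plate's front edge. Clear all round but for the foot below.
- ring (a point): On the axis of the hock ring (92 mm outside, 30 mm wide, shank passing through), in the plane of the fronts of its three studs, on the meat's side (-y). Home when this point meets the ham's origin, studs on the shoulder. Starts 30 to 120 mm off, at +y; a push of a few newtons more than the sliding force is enough.
- knob: Plain metal four-arm clamp knob under the plate, on the carriage, turning about the vertical. Origin on its axis, half-way up the arms, about 80 mm above the table, 12 mm behind the plate's front edge. Arms at 0, 90, 180, 270 degrees from its x axis (z up): 10 mm wide, 18 high, round ends 15 across centred 45 mm out; hub 32 across. Forward arms stick out up to 40 mm past the edge.
- knob_end (a point): Centre of the round end of the knob's 0-degree arm. Arms ahead of the plate's edge are pushed or pinched from above. Tighten counter-clockwise seen from above: a forward arm goes to the stand's -y. Rises 3 mm per rad; stays where left. Turns loose at 0.36 N m, bites on the rail after 0.3 to 2.4 rad, then stiffens. Hand-tight: 0.7 N m (15 N on an arm's end); under 0.55 loose, over 0.85 too tight.

How it is judged:
By the outcome, as a careful person would: the job done as asked, in the order asked, and still so for the second after the job is handed in, with the robot touching nothing.
It also fails if it takes over 61 s, if anything falls off the work surface, if the arm or the gripper's body presses on something with over 40 N, if the wrist force passes 120 N, or if a joint passes its speed limit or range.

ROBOT

A 7-joint arm with a two-finger parallel gripper is mounted at the origin on the work surface. World frame = base frame: x ahead of the robot, y to its left, z up, the work surface at z = 0. Lengths are in m, angles in rad, forces in N, time in s.
With the tool pointing down it reaches from about 0.4 to 0.85 m from the base axis. Payload 6.9 kg.
Tool frame: the origin (TCP) lies midway between the tips of the shut fingers; the grasp point (between the pads) lies 19 mm behind it (pinch_z is the distance from the TCP to the grasp point, in m); z points along the fingers, y is the direction in which the jaws open and shut (so a half turn about z gives the same grasp; the last joint's range is limited). The gripper opens to 85 mm and grips with 20 to 120 N. Pads are 22 mm wide; open, the fingers measure 114 mm over their backs; the gripper's body (76 mm by 85 mm) begins 54 mm behind the grasp point. The pads swing forward as they close: fully open they stand 13 mm farther back than shut.
Start: joints at [1.365, 0.507, -0.238, 1.5, 0.126, 1.149, -0.155], TCP at [0.192, -0.595, 0.231] pointing down, gripper open.
Joint ranges: [-3.08, 3.08], [-0.24, 2.05], [-1.43, 1.35], [0, 2.5], [-1.52, 4.66], [0.17, 1.96], [-2.89, 2.89]. Speed limits (rad/s): [2.39, 2.39, 3.14, 3.14, 3.14, 3.14, 3.14].

INTERFACE

Orientations are given as a 3x3 rotation matrix whose columns are the frame's x, y, z axes.
In Python, from cell import * gives the robot as it stands. The module is installed in compiled form; this text tells all that it offers.
- The arm moves only by the tool play_rows, never from a script. Its argument "motion" is a list of rows, each an object of numbers: "wx", "wy", "wz": the turn, a rotation vector about the world's x, y, z in degrees; "tx", "ty", "tz": the shift along the world's x, y, z in m; "grip": the opening, from 0 (shut) to 1 (fully open). In form: [{"wx": .., "wy": .., "wz": .., "tx": .., "ty": .., "tz": .., "grip": ..}, ...]. A call has 1 to 8 rows; each row shifts and turns the commanded pose from where the row before left it; what a row does not reach is not made up. A row lasts 1/8 s, in which the tool goes at most 62.5 mm and 10.7 degrees, less where a joint would pass 70% of its speed; a pose out of reach is approached as far as the arm can. A call is refused whole if a number of a shift passes 0.0625 or a number of a turn 10.7, either way. A call with a gripper value outside its range is refused whole. The fingers move at their own pace and stop on an object; the grip force is fixed at half the most. Time passes only in rows, so rows that do not move let the fingers close. It gives the time, the measured TCP pose, the force and the opening at its end, in the units of the state.
- get_obs(): the state, without advancing time (a new reading comes with each control period).
- get_image(name): name is "side" or "top"; returns a dict with "img" (480x640x3 uint8, red, green, blue), "fov_y" (degrees; the focal length in pixels is half the picture's height over the tangent of half this angle, whatever the lens; pixels are square), "cx", "cy" (the principal point, pixels), "extrinsics" (4x4, takes a point from world to camera coordinates). Camera axes: x right, y down, z forward; pixel columns grow to the right and rows downward; lengths in m; the calibration is good to about 2 mm. A picture is of the moment at which its call begins. There is no depth.
- finish_job(): hands the job in, once; it reports no verdict.
The state is a dict: "time": time; "joint_positions": joint angles; "joint_velocities": joint speeds; "effort": joint torques, N m; "eef_pos": TCP position; "tcp_rot": TCP orientation; "contact_force": force on the tool from outside, world axes, zero at the start; "wrist_torque": the same for the moment, N m; "opening": finger opening in m.
Only numpy, scipy, OpenCV 4.12 (cv2) and the standard library are available. Lean on these libraries where they do the work, as an engineer would, in place of code of your own. Each camera call takes 0.05 s, during which the arm holds its last target. There are 200 camera calls.

## Working session

There is one attempt and no reset: what is moved stays moved. The work goes in short steps, Python scripts to look and compute and a tool call to move; the robot and the scene stay as the last step left them, time stands still between calls to the robot, and variables do not carry over. Pictures are saved under pics/ and viewed, about 8 in all and at most 12, crops included, and the job is handed in when it is done.

Besides the shell and the picture viewer there is one more tool, called after "Call:" by a JSON object that holds its "method" and its "body". play_rows: Moves the arm, as the interface text tells. Its arguments: {"type":"object","properties":{"motion":{"type":"array","items":{"type":"object","properties":{"wx":{"type":"number"},"wy":{"type":"number"},"wz":{"type":"number"},"tx":{"type":"number"},"ty":{"type":"number"},"tz":{"type":"number"},"grip":{"type":"number"}}}}},"required":["motion"]}

```bash
mkdir -p pics
cat > h.py <<'E'
from cell import *
import numpy as np, cv2
def cam(n):
    d=get_image(n); f=240/np.tan(np.radians(d["fov_y"])/2)
    return d["img"],np.array([[f,0,d["cx"]],[0,f,d["cy"]],[0,0,1]]),np.array(d["extrinsics"])
def ray(K,E,uv):
    R,t=E[:3,:3],E[:3,3]; return -R.T@t, R.T@np.linalg.inv(K)@np.array([*uv,1.])
def onz(K,E,uv,z):
    o,d=ray(K,E,uv); return o+d*(z-o[2])/d[2]
def proj(K,E,p):
    q=K@(E[:3,:3]@np.array(p)+E[:3,3]); return q[:2]/q[2]
def save(img,name,s=1,box=None):
    if box: img=img[box[1]:box[3],box[0]:box[2]]
    cv2.imwrite("pics/"+name,cv2.resize(img,None,fx=s,fy=s,interpolation=cv2.INTER_CUBIC)[:,:,::-1])
E
python3 - <<'E'
from h import *
for n in("side","top"):
    i,K,X=cam(n); save(i,n+"0.png"); print(n,K[0,0],K[:2,2],X.round(4).tolist(), (-X[:3,:3].T@X[:3,3]).round(3))
o=get_obs(); print(o["time"],o["eef_pos"],o["tcp_rot"],o["contact_force"],o["opening"])
E
```

```text
side 447.9915013698872 [314.77142693 238.21193454] [[0.6892, -0.7244, -0.0193, -0.3669], [-0.4682, -0.4248, -0.7748, 0.4027], [0.553, 0.543, -0.6319, 0.4206], [0.0, 0.0, 0.0, 1.0]] [ 0.209 -0.323  0.571]
top 454.224949077656 [322.72246399 244.79361345] [[-0.0032, -0.9999, 0.0104, 0.0036], [-0.9924, 0.0019, -0.1227, 0.5752], [0.1226, -0.0107, -0.9924, 0.7462], [0.0, 0.0, 0.0, 1.0]] [0.479 0.011 0.811]
0.1 [ 0.19151093 -0.59447191  0.23053314] [[ 9.51800084e-01  3.06718657e-01 -5.14731515e-04]
 [ 3.06719087e-01 -9.51798942e-01  1.47498383e-03]
 [-3.75158514e-05 -1.56176771e-03 -9.99998780e-01]] [ 1.05335069 -0.50878066  0.72425885] 0.08545544987376054
```

View pics/side0.png

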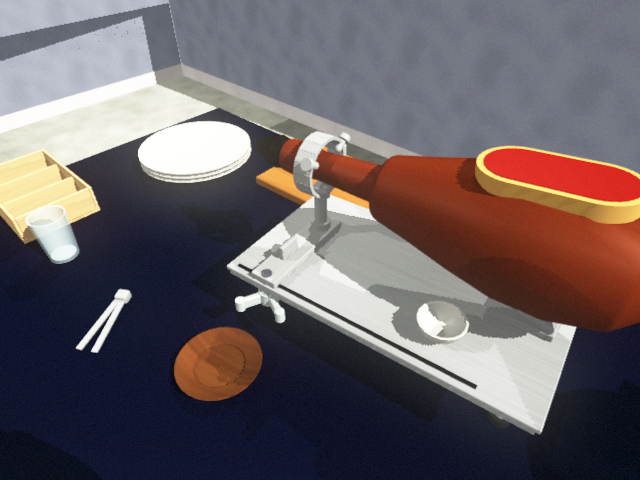

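View pics/top0.png

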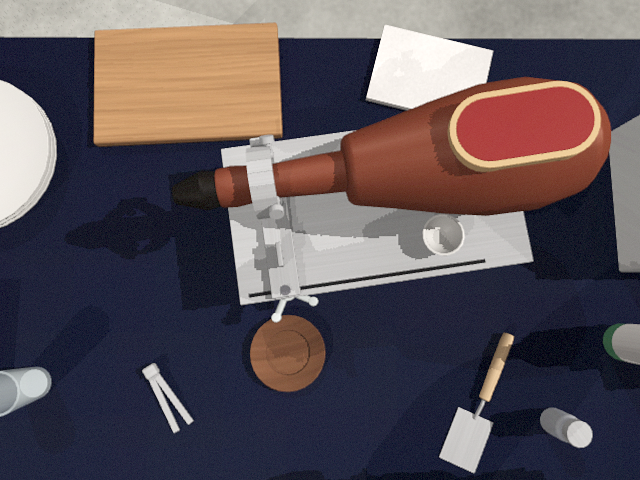

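Side view: the carriage is at the left (+y) end of the plate, with the tab near (290,248), knob near (262,300) and shoulder near (380,190). Top view: plate corners at (240,304), (532,262) and (221,149), shoulder near x≈345, ring near x≈265. I'll zoom in and measure.

Run:
```python
from h import *
i,K,X=cam("top"); save(i,"t1.png",4,(210,130,400,330-50)); save(i,"t2.png",5,(230,210,350,330))
a,b,c=[onz(K,X,p,.11) for p in((240,304),(532,262),(221,149))]
print(a,b,c,np.linalg.norm(a-b),np.linalg.norm(a-c),np.degrees(np.arctan2(*(a-b)[[0,1]])))
# refine plate edge
g=cv2.cvtColor(i,cv2.COLOR_RGB2GRAY)
pts=[]
for u in list(range(345,525,5)):
    yc=304-(u-240)*42/292
    col=g[int(yc)-10:int(yc)+11,u].astype(float); k=np.argmin(np.diff(col)); pts.append((u,int(yc)-10+k+1))
pts=np.array(pts,float); m=np.polyfit(pts[:,0],pts[:,1],1); print(m,np.polyval(m,[240,532]), np.abs(pts[:,1]-np.polyval(m,pts[:,0])).max())
P=[onz(K,X,(u,np.polyval(m,u)-.5),.11) for u in(240,532)]; d=P[0]-P[1]; print(P,np.degrees(np.arctan2(-d[0],d[1])))
i,K,X=cam("side"); save(i,"s1.png",4,(220,120,400,270)); save(i,"s2.png",6,(220,220,340,320))
```

```text
[0.47511061 0.12963645 0.11      ] [ 0.53840385 -0.32247935  0.11      ] [0.72007119 0.16451852 0.11      ] 0.45652462260125476 0.24743169445313873 -7.969240385919847
[-1.15624196e-01  3.23618576e+02] [295.86876877 262.10650365] 7.697082797082885
[array([0.48821698, 0.12988646, 0.11      ]), array([ 0.53901766, -0.3225162 ,  0.11      ])] 6.4069533142205515
```

View pics/t1.png

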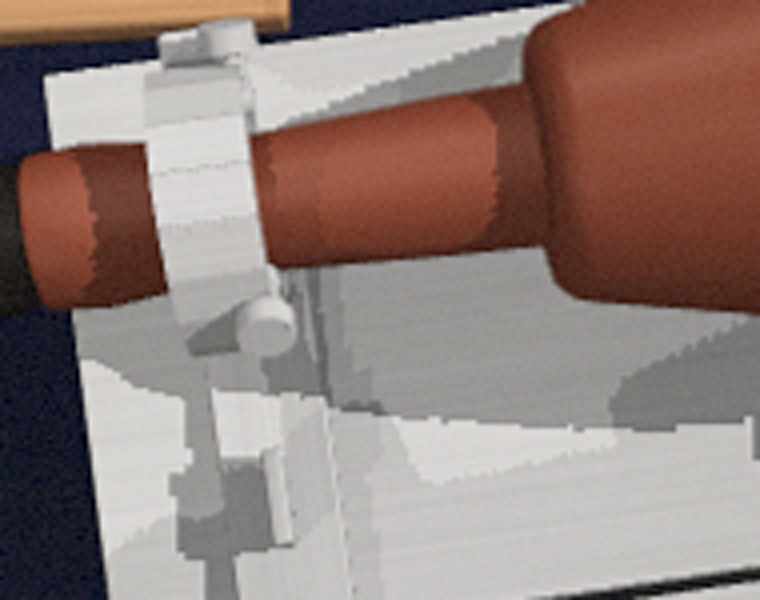

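View pics/t2.png

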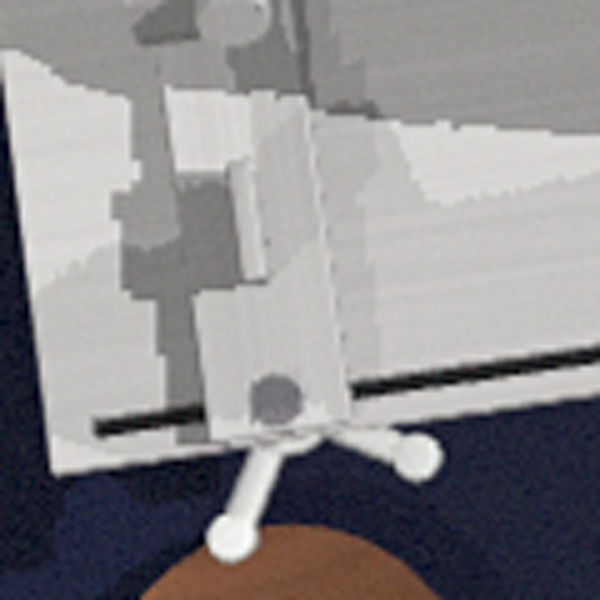

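View pics/s1.png

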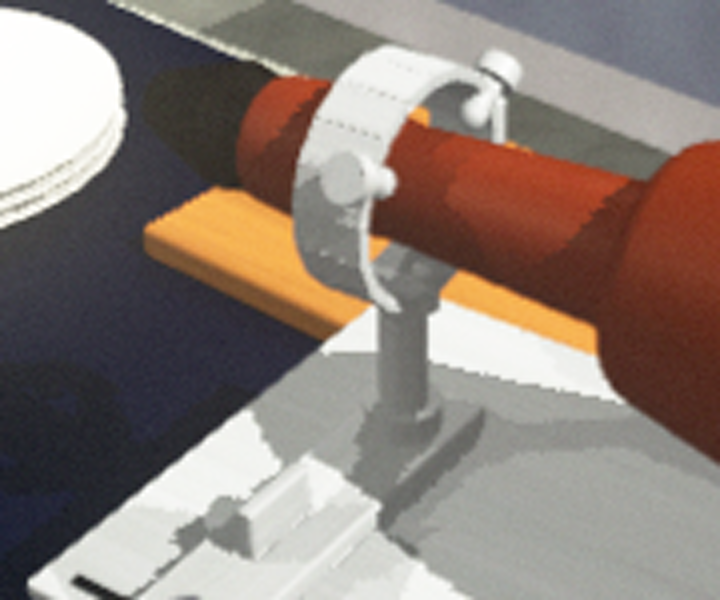

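Top crop (4x): ring edge at ~(262,200), shoulder at ~(535,190). Knob crop (5x): arm ends at (232,538) and (418,457), tab at ~(248,222). Now turning these into positions.

Run:
```python
from h import *
i,K,X=cam("top"); th=np.radians(8.0); S=np.array([[np.cos(th),-np.sin(th)],[np.sin(th),np.cos(th)]])
P=lambda u,v,z:onz(K,X,(u,v),z)[:2]
cs=[P(240.4,304.8,.11),P(532,262,.11),P(221,149,.11)]
o=[cs[0]-S@[-.125,.23],cs[1]-S@[-.125,-.23],cs[2]-S@[.125,.23]]; print("origin est",o); o=np.mean(o,0)
T=lambda u,v,z:S.T@(P(u,v,z)-o)
t2=lambda x,y,z:T(230+x/5,210+y/5,z)
t1=lambda x,y,z:T(210+x/4,130+y/4,z)
e1=t2(232,538,.089);e2=t2(418,457,.089); print("ends",e1,e2,np.linalg.norm(e1-e2))
m=(e1+e2)/2; d=(e2-e1)/2; print("axis", m+np.array([-d[1],d[0]]), m-np.array([-d[1],d[0]]))
print("foot bolt",t2(276,400,.122),"foot edges front",t2(207,437,.122),t2(350,418,.122))
print("tab +y corner top", t2(228,165,.146), t2(243,283,.146), "-y", t2(250,163,.146), t2(268,275,.146))
print("ring -y edge", t1(262,200,.281), "ring+y",t1(155,210,.281),"stud",t1(290,325,.25)," shoulder", t1(548,245,.235),t1(525,80,.235),t1(535,160,.27))
print("bowl",T(443,235,.13),T(422,235,.13))
print("stand o",o, "dish", P(288,353,.02))
```

```text
origin est [array([ 0.62969019, -0.08136151]), array([ 0.63017754, -0.07732106]), array([ 0.62829749, -0.08063977])]
ends [-0.15239332  0.17851331] [-0.13572719  0.11722028] 0.0635184624783379
axis [-0.11341374  0.15619986] [-0.17470677  0.13953373]
foot bolt [-0.11274049  0.15692045] foot edges front [-0.12078087  0.17893264] [-0.12126476  0.13556496]
tab +y corner top [-0.04316614  0.16016819] [-0.07835028  0.16034491] -y [-0.04349076  0.15367362] [-0.07705765  0.15278923]
ring -y edge [0.01330446 0.14031114] ring+y [0.0147217  0.17230301] stud [-0.01907348  0.13859546]  shoulder [-0.00151977  0.05308962] [0.05427203 0.05232641] [0.01720564 0.05654884]
bowl [-0.06461554 -0.0917145 ] [-0.06011127 -0.06005738]
stand o [ 0.62938841 -0.07977411] dish [0.39152482 0.06173748]
```

Call:
{"method": "play_rows", "body": {"motion": [{"tz": 0.04,"grip": 0,"wz": -2},{"tz": 0.03,"grip": 0,"wz": -2},{"tx": 0.035,"ty": 0.049,"wz": -2,"grip": 0},{"tx": 0.035,"ty": 0.049,"wz": -2,"grip": 0},{"tx": 0.035,"ty": 0.049,"wz": -2,"grip": 0},{"tx": 0.035,"ty": 0.049,"grip": 0},{"tx": 0.035,"ty": 0.049,"grip": 0},{"tx": 0.035,"ty": 0.049,"grip": 0}]}}

```text
validation failed for argument at $.mo...
```

Call:
{"method": "play_rows", "body": {"motion": [{"tx": 0.004,"ty": 0.05,"grip": 0},{"tx": 0.004,"ty": 0.05,"grip": 0},{"tx": 0.004,"ty": 0.05,"grip": 0},{"tx": 0.004,"ty": 0.05,"grip": 0},{"tx": 0.004,"ty": 0.05,"grip": 0},{"tx": 0.004,"ty": 0.05,"grip": 0},{"tx": 0.004,"ty": 0.05,"grip": 0},{"tx": 0.004,"ty": 0.05,"grip": 0}]}}

```text
validation failed for argument at $.mo...
```

Call:
{"method": "play_rows", "body": {"motion": [{"wx": 0,"wy": 0,"wz": -2,"tx": 0,"ty": 0,"tz": 0.04,"grip": 0},{"wx": 0,"wy": 0,"wz": -2,"tx": 0,"ty": 0,"tz": 0.03,"grip": 0},{"wx": 0,"wy": 0,"wz": -2,"tx": 0.035,"ty": 0.049,"tz": 0,"grip": 0},{"wx": 0,"wy": 0,"wz": -2,"tx": 0.035,"ty": 0.049,"tz": 0,"grip": 0},{"wx": 0,"wy": 0,"wz": -2,"tx": 0.035,"ty": 0.049,"tz": 0,"grip": 0},{"wx": 0,"wy": 0,"wz": 0,"tx": 0.035,"ty": 0.049,"tz": 0,"grip": 0},{"wx": 0,"wy": 0,"wz": 0,"tx": 0.035,"ty": 0.049,"tz": 0,"grip": 0},{"wx": 0,"wy": 0,"wz": 0,"tx": 0.035,"ty": 0.049,"tz": 0,"grip": 0}]}}

```text
time: 1.25
eef_pos: [0.4026, -0.2992, 0.3015]
tcp_rot: [[0.991, 0.137, 0.0], [0.137, -0.991, -0.0], [0.0, 0.0, -1.0]]
contact_force: [1.4, -0.1, -0.7]
opening: -0.0001
```

Call:
{"method": "play_rows", "body": {"motion": [{"wx": 0,"wy": 0,"wz": 0,"tx": 0.004,"ty": 0.05,"tz": 0,"grip": 0},{"wx": 0,"wy": 0,"wz": 0,"tx": 0.004,"ty": 0.05,"tz": 0,"grip": 0},{"wx": 0,"wy": 0,"wz": 0,"tx": 0.004,"ty": 0.05,"tz": 0,"grip": 0},{"wx": 0,"wy": 0,"wz": 0,"tx": 0.004,"ty": 0.05,"tz": 0,"grip": 0},{"wx": 0,"wy": 0,"wz": 0,"tx": 0.004,"ty": 0.05,"tz": 0,"grip": 0},{"wx": 0,"wy": 0,"wz": 0,"tx": 0.004,"ty": 0.05,"tz": 0,"grip": 0},{"wx": 0,"wy": 0,"wz": 0,"tx": 0.004,"ty": 0.05,"tz": 0,"grip": 0},{"wx": 0,"wy": 0,"wz": 0,"tx": 0.004,"ty": 0.05,"tz": 0,"grip": 0}]}}

```text
time: 2.25
eef_pos: [0.4336, 0.1006, 0.3014]
tcp_rot: [[0.991, 0.136, 0.001], [0.136, -0.991, -0.0], [0.001, 0.0, -1.0]]
contact_force: [0.4, -0.4, 0.3]
opening: -0.0001
```

Call:
{"method": "play_rows", "body": {"motion": [{"wx": 1.16,"wy": -8.25,"wz": 0,"tx": 0,"ty": 0.002,"tz": -0.02,"grip": 0},{"wx": 1.16,"wy": -8.25,"wz": 0,"tx": 0,"ty": 0.002,"tz": -0.025,"grip": 0},{"wx": 1.16,"wy": -8.25,"wz": 0,"tx": 0.01,"ty": 0.002,"tz": -0.025,"grip": 0},{"wx": 0,"wy": 0,"wz": 0,"tx": 0.025,"ty": 0.003,"tz": -0.025,"grip": 0},{"wx": 0,"wy": 0,"wz": 0,"tx": 0.025,"ty": 0.003,"tz": -0.025,"grip": 0},{"wx": 0,"wy": 0,"wz": 0,"tx": 0.022,"ty": 0.003,"tz": -0.023,"grip": 0},{"wx": 0,"wy": 0,"wz": 0,"tx": 0.02,"ty": 0.002,"tz": -0.024,"grip": 0},{"wx": 0,"wy": 0,"wz": 0,"tx": 0,"ty": 0,"tz": 0,"grip": 0}]}}

```text
time: 3.25
eef_pos: [0.5357, 0.1164, 0.1326]
tcp_rot: [[0.899, 0.138, 0.416], [0.125, -0.99, 0.058], [0.42, -0.001, -0.907]]
contact_force: [-0.2, 0.6, -0.2]
opening: 0.0001
```

Call:
{"method": "play_rows", "body": {"motion": [{"wx": 0,"wy": 0,"wz": 0,"tx": 0.0014,"ty": -0.0099,"tz": 0,"grip": 0},{"wx": 0,"wy": 0,"wz": 0,"tx": 0.0011,"ty": -0.0079,"tz": 0,"grip": 0},{"wx": 0,"wy": 0,"wz": 0,"tx": 0.0006,"ty": -0.004,"tz": 0,"grip": 0},{"wx": 0,"wy": 0,"wz": 0,"tx": 0.0006,"ty": -0.004,"tz": 0,"grip": 0},{"wx": 0,"wy": 0,"wz": 0,"tx": 0.0006,"ty": -0.004,"tz": 0,"grip": 0},{"wx": 0,"wy": 0,"wz": 0,"tx": 0.0006,"ty": -0.004,"tz": 0,"grip": 0},{"wx": 0,"wy": 0,"wz": 0,"tx": 0.0006,"ty": -0.004,"tz": 0,"grip": 0}]}}

```text
time: 4.12
eef_pos: [0.5408, 0.0813, 0.1344]
tcp_rot: [[0.897, 0.142, 0.418], [0.127, -0.99, 0.064], [0.423, -0.004, -0.906]]
contact_force: [-3.7, 7.6, 1.4]
opening: -0.0
```

Call:
{"method": "play_rows", "body": {"motion": [{"wx": 0,"wy": 0,"wz": 0,"tx": 0.0006,"ty": -0.004,"tz": 0,"grip": 0},{"wx": 0,"wy": 0,"wz": 0,"tx": 0.0006,"ty": -0.004,"tz": 0,"grip": 0},{"wx": 0,"wy": 0,"wz": 0,"tx": 0.0006,"ty": -0.004,"tz": 0,"grip": 0},{"wx": 0,"wy": 0,"wz": 0,"tx": 0.0006,"ty": -0.004,"tz": 0,"grip": 0},{"wx": 0,"wy": 0,"wz": 0,"tx": 0.0006,"ty": -0.004,"tz": 0,"grip": 0},{"wx": 0,"wy": 0,"wz": 0,"tx": 0.0006,"ty": -0.004,"tz": 0,"grip": 0}]}}

```text
time: 4.88
eef_pos: [0.5443, 0.0575, 0.1343]
tcp_rot: [[0.897, 0.142, 0.418], [0.127, -0.99, 0.064], [0.423, -0.004, -0.906]]
contact_force: [-4.9, 7.6, 1.7]
opening: -0.0003
```

Call:
{"method": "play_rows", "body": {"motion": [{"wx": 0,"wy": 0,"wz": 0,"tx": 0.0006,"ty": -0.0045,"tz": 0,"grip": 0},{"wx": 0,"wy": 0,"wz": 0,"tx": 0.0006,"ty": -0.0045,"tz": 0,"grip": 0},{"wx": 0,"wy": 0,"wz": 0,"tx": 0.0006,"ty": -0.0045,"tz": 0,"grip": 0},{"wx": 0,"wy": 0,"wz": 0,"tx": 0.0006,"ty": -0.0045,"tz": 0,"grip": 0},{"wx": 0,"wy": 0,"wz": 0,"tx": 0.0006,"ty": -0.0045,"tz": 0,"grip": 0},{"wx": 0,"wy": 0,"wz": 0,"tx": 0.0006,"ty": -0.0045,"tz": 0,"grip": 0},{"wx": 0,"wy": 0,"wz": 0,"tx": 0.0006,"ty": -0.0045,"tz": 0,"grip": 0},{"wx": 0,"wy": 0,"wz": 0,"tx": 0.0006,"ty": -0.003,"tz": 0,"grip": 0}]}}

```text
time: 5.88
eef_pos: [0.5493, 0.0228, 0.1343]
tcp_rot: [[0.897, 0.142, 0.419], [0.127, -0.99, 0.064], [0.423, -0.004, -0.906]]
contact_force: [-3.3, 7.1, 0.6]
opening: -0.0002
```

Run:
```python
from h import *
a,_,_=cam("top"); b,_,_=cam("side")
f=lambda i,x:cv2.resize(i[x[1]:x[3],x[0]:x[2]],(400,300),interpolation=cv2.INTER_CUBIC)
save(np.hstack([f(a,(240,140,400,260)),f(b,(260,110,420,230))]),"m1.png",1)
```

```text
(no output)
```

View pics/m1.png

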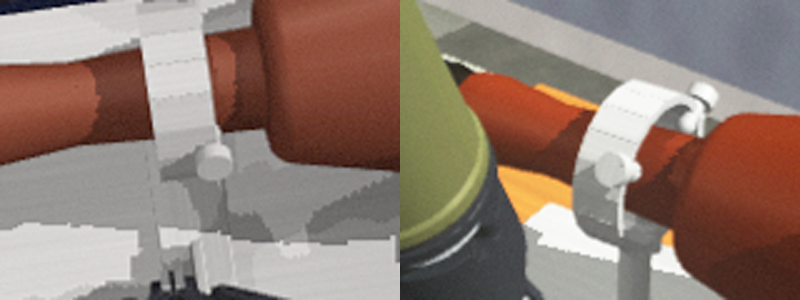

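Now the ring edge is at ~(212,60) and the shoulder at ~(265,60) in the left crop, so the gap is about 20–25 mm. I'll creep on slowly.

Call:
{"method": "play_rows", "body": {"motion": [{"wx": 0,"wy": 0,"wz": 0,"tx": 0.0004,"ty": -0.003,"tz": 0,"grip": 0},{"wx": 0,"wy": 0,"wz": 0,"tx": 0.0004,"ty": -0.003,"tz": 0,"grip": 0},{"wx": 0,"wy": 0,"wz": 0,"tx": 0.0004,"ty": -0.003,"tz": 0,"grip": 0},{"wx": 0,"wy": 0,"wz": 0,"tx": 0.0003,"ty": -0.002,"tz": 0,"grip": 0},{"wx": 0,"wy": 0,"wz": 0,"tx": 0.0002,"ty": -0.0015,"tz": 0,"grip": 0}]}}

```text
time: 6.6
eef_pos: [0.5511, 0.0104, 0.1344]
tcp_rot: [[0.897, 0.142, 0.419], [0.127, -0.99, 0.064], [0.423, -0.004, -0.906]]
contact_force: [-2.7, 8.6, 0.9]
opening: 0.0003
```

Call:
{"method": "play_rows", "body": {"motion": [{"wx": 0,"wy": 0,"wz": 0,"tx": 0.0001,"ty": -0.001,"tz": 0,"grip": 0},{"wx": 0,"wy": 0,"wz": 0,"tx": 0.0001,"ty": -0.001,"tz": 0,"grip": 0}]}}

```text
time: 6.85
eef_pos: [0.5513, 0.0085, 0.1344]
tcp_rot: [[0.897, 0.142, 0.419], [0.127, -0.99, 0.064], [0.424, -0.004, -0.906]]
contact_force: [-3.1, 7.7, 0.9]
opening: -0.0002
```

Call:
{"method": "play_rows", "body": {"motion": [{"wx": 0,"wy": 0,"wz": 0,"tx": 0.0001,"ty": -0.001,"tz": 0,"grip": 0},{"wx": 0,"wy": 0,"wz": 0,"tx": 0.0001,"ty": -0.001,"tz": 0,"grip": 0}]}}

```text
time: 7.1
eef_pos: [0.5516, 0.0066, 0.1344]
tcp_rot: [[0.897, 0.142, 0.419], [0.127, -0.99, 0.064], [0.424, -0.004, -0.906]]
contact_force: [-0.9, 7.8, 0.6]
opening: 0.0001
```

Call:
{"method": "play_rows", "body": {"motion": [{"wx": 0,"wy": 0,"wz": 0,"tx": 0.0001,"ty": -0.001,"tz": 0,"grip": 0},{"wx": 0,"wy": 0,"wz": 0,"tx": 0.0001,"ty": -0.001,"tz": 0,"grip": 0}]}}

```text
time: 7.35
eef_pos: [0.5519, 0.0046, 0.1344]
tcp_rot: [[0.897, 0.142, 0.419], [0.127, -0.99, 0.064], [0.424, -0.004, -0.906]]
contact_force: [-1.5, 8.1, -0.2]
opening: -0.0002
```

Call:
{"method": "play_rows", "body": {"motion": [{"wx": 0,"wy": 0,"wz": 0,"tx": 0.0001,"ty": -0.001,"tz": 0,"grip": 0}]}}

```text
time: 7.48
eef_pos: [0.552, 0.0036, 0.1344]
tcp_rot: [[0.897, 0.142, 0.419], [0.127, -0.99, 0.064], [0.424, -0.004, -0.906]]
contact_force: [-1.3, 8.0, -0.1]
opening: 0.0002
```

Call:
{"method": "play_rows", "body": {"motion": [{"wx": 0,"wy": 0,"wz": 0,"tx": 0.0001,"ty": -0.001,"tz": 0,"grip": 0}]}}

```text
time: 7.6
eef_pos: [0.5521, 0.0026, 0.1344]
tcp_rot: [[0.897, 0.142, 0.419], [0.127, -0.99, 0.064], [0.424, -0.004, -0.906]]
contact_force: [-0.3, 8.9, -0.7]
opening: 0.0001
```

Call:
{"method": "play_rows", "body": {"motion": [{"wx": 0,"wy": 0,"wz": 0,"tx": 0.0001,"ty": -0.001,"tz": 0,"grip": 0}]}}

```text
time: 7.72
eef_pos: [0.5523, 0.0016, 0.1345]
tcp_rot: [[0.897, 0.142, 0.419], [0.127, -0.99, 0.064], [0.424, -0.004, -0.906]]
contact_force: [-0.7, 8.4, -0.3]
opening: -0.0002
```

Still sliding at the same force, with no contact yet.

Call:
{"method": "play_rows", "body": {"motion": [{"wx": 0,"wy": 0,"wz": 0,"tx": 0.0001,"ty": -0.001,"tz": 0,"grip": 0}]}}

```text
time: 7.85
eef_pos: [0.5524, 0.0007, 0.1345]
tcp_rot: [[0.897, 0.142, 0.419], [0.127, -0.99, 0.064], [0.424, -0.004, -0.906]]
contact_force: [-0.9, 7.7, -1.1]
opening: -0.0
```

Call:
{"method": "play_rows", "body": {"motion": [{"wx": 0,"wy": 0,"wz": 0,"tx": 0.0001,"ty": -0.001,"tz": 0,"grip": 0}]}}

```text
time: 7.98
eef_pos: [0.5526, -0.0003, 0.1345]
tcp_rot: [[0.897, 0.142, 0.419], [0.127, -0.99, 0.064], [0.424, -0.004, -0.906]]
contact_force: [-0.0, 8.3, -1.4]
opening: 0.0
```

Call:
{"method": "play_rows", "body": {"motion": [{"wx": 0,"wy": 0,"wz": 0,"tx": 0.0001,"ty": -0.001,"tz": 0,"grip": 0}]}}

```text
time: 8.1
eef_pos: [0.5527, -0.0013, 0.1345]
tcp_rot: [[0.897, 0.142, 0.419], [0.127, -0.99, 0.064], [0.424, -0.004, -0.906]]
contact_force: [0.2, 7.9, -1.3]
opening: 0.0002
```

Call:
{"method": "play_rows", "body": {"motion": [{"wx": 0,"wy": 0,"wz": 0,"tx": 0.0001,"ty": -0.001,"tz": 0,"grip": 0}]}}

```text
time: 8.22
eef_pos: [0.5528, -0.0023, 0.1345]
tcp_rot: [[0.897, 0.142, 0.419], [0.127, -0.99, 0.064], [0.424, -0.004, -0.906]]
contact_force: [-0.5, 8.3, -1.5]
opening: -0.0004
```

Call:
{"method": "play_rows", "body": {"motion": [{"wx": 0,"wy": 0,"wz": 0,"tx": 0.0001,"ty": -0.001,"tz": 0,"grip": 0}]}}

```text
time: 8.35
eef_pos: [0.553, -0.0033, 0.1345]
tcp_rot: [[0.897, 0.142, 0.419], [0.127, -0.99, 0.064], [0.424, -0.004, -0.906]]
contact_force: [0.1, 8.9, -1.9]
opening: 0.0002
```

Call:
{"method": "play_rows", "body": {"motion": [{"wx": 0,"wy": 0,"wz": 0,"tx": 0.0001,"ty": -0.001,"tz": 0,"grip": 0}]}}

```text
time: 8.48
eef_pos: [0.5531, -0.0038, 0.1345]
tcp_rot: [[0.897, 0.143, 0.419], [0.127, -0.99, 0.065], [0.424, -0.005, -0.906]]
contact_force: [-0.4, 10.1, -2.4]
opening: 0.0002
```

Run:
```python
from h import *
a,_,_=cam("top"); b,_,_=cam("side")
f=lambda i,x:cv2.resize(i[x[1]:x[3],x[0]:x[2]],(400,400),interpolation=cv2.INTER_CUBIC)
save(np.hstack([f(a,(280,140,380,240)),f(b,(310,110,410,210))]),"m2.png",1)
```

```text
(no output)
```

View pics/m2.png

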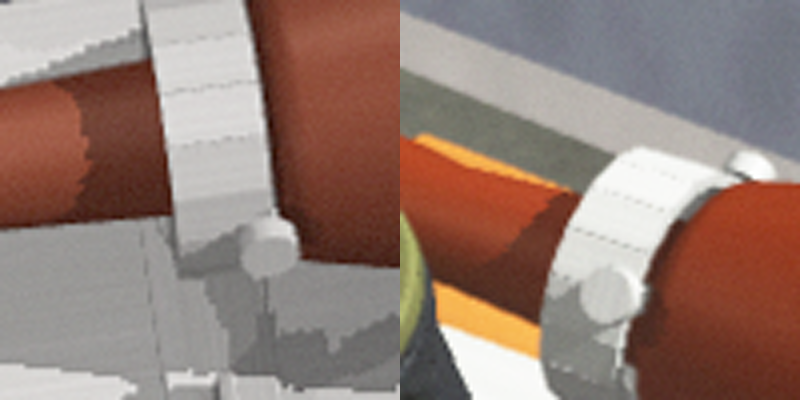

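The ring edge at ~(265,150) is now up against the meat, and the last step met resistance. One or two small steps more to seat it.

Call:
{"method": "play_rows", "body": {"motion": [{"wx": 0,"wy": 0,"wz": 0,"tx": 0.0001,"ty": -0.0007,"tz": 0,"grip": 0},{"wx": 0,"wy": 0,"wz": 0,"tx": 0,"ty": 0,"tz": 0,"grip": 0}]}}

```text
time: 8.82
eef_pos: [0.553, -0.0038, 0.1345]
tcp_rot: [[0.896, 0.144, 0.419], [0.128, -0.99, 0.066], [0.424, -0.005, -0.905]]
contact_force: [-1.0, 10.8, -0.6]
opening: 0.0
```

Call:
{"method": "play_rows", "body": {"motion": [{"wx": 0,"wy": 0,"wz": 0,"tx": 0.0001,"ty": -0.001,"tz": 0,"grip": 0},{"wx": 0,"wy": 0,"wz": 0,"tx": 0,"ty": 0,"tz": 0,"grip": 0}]}}

```text
time: 9.07
eef_pos: [0.5531, -0.004, 0.1345]
tcp_rot: [[0.896, 0.145, 0.419], [0.129, -0.989, 0.067], [0.425, -0.006, -0.905]]
contact_force: [-0.6, 11.9, -0.3]
opening: -0.0001
```

Call:
{"method": "play_rows", "body": {"motion": [{"wx": 0,"wy": 0,"wz": 0,"tx": -0.0014,"ty": 0.01,"tz": 0,"grip": 0},{"wx": 0,"wy": 0,"wz": 0,"tx": -0.002,"ty": 0.015,"tz": 0,"grip": 0},{"wx": 0,"wy": 0,"wz": 0,"tx": -0.02,"ty": 0.005,"tz": 0.02,"grip": 0},{"wx": 0,"wy": 0,"wz": 0,"tx": -0.03,"ty": 0,"tz": 0.03,"grip": 0},{"wx": -1.16,"wy": 8.25,"wz": 0,"tx": -0.03,"ty": 0,"tz": 0.01,"grip": 0},{"wx": -1.16,"wy": 8.25,"wz": 0,"tx": -0.01,"ty": 0,"tz": 0,"grip": 0},{"wx": -1.16,"wy": 8.25,"wz": 0,"tx": 0,"ty": 0,"tz": 0,"grip": 0}]}}

```text
time: 9.95
eef_pos: [0.459, 0.0194, 0.1953]
tcp_rot: [[0.991, 0.135, -0.004], [0.135, -0.991, -0.002], [-0.004, 0.001, -1.0]]
contact_force: [1.1, -0.3, -0.3]
opening: -0.0001
```

Run:
```python
from h import *
a,_,_=cam("top")
save(a,"m3.png",5,(290,210,410,320))
```

```text
(no output)
```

View pics/m3.png

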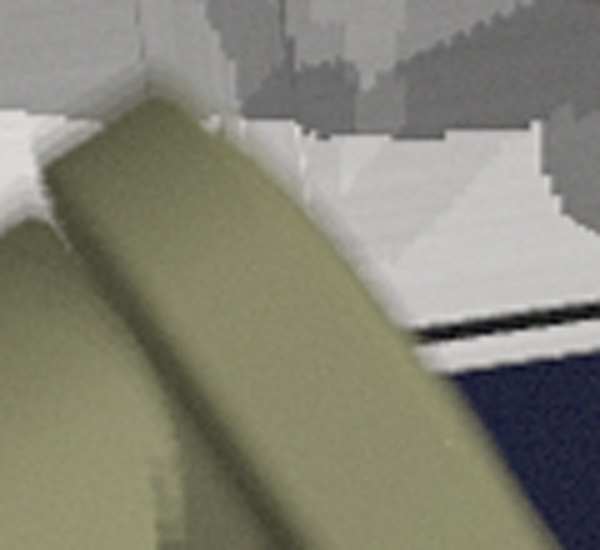

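The arm hides the knob. The slide distance gives knob axis y ≈ 0.067 (stand frame), so I'll go down clear of the arm end and find it by touch.

Call:
{"method": "play_rows", "body": {"motion": [{"wx": 0,"wy": 0,"wz": 0,"tx": 0,"ty": 0.002,"tz": -0.04,"grip": 0},{"wx": 0,"wy": 0,"wz": 0,"tx": 0,"ty": 0,"tz": -0.04,"grip": 0},{"wx": 0,"wy": 0,"wz": 0,"tx": 0,"ty": 0,"tz": -0.03,"grip": 0},{"wx": 0,"wy": 0,"wz": 0,"tx": 0,"ty": 0,"tz": -0.017,"grip": 0},{"wx": 0,"wy": 0,"wz": 0,"tx": 0,"ty": 0,"tz": 0,"grip": 0}]}}

```text
time: 10.62
eef_pos: [0.4586, 0.0227, 0.0664]
tcp_rot: [[0.99, 0.138, -0.002], [0.138, -0.99, 0.001], [-0.002, -0.001, -1.0]]
contact_force: [0.5, 0.5, 0.5]
opening: 0.0002
```

Run:
```python
from h import *
a,_,_=cam("side")
save(a,"m4.png",5,(270,210,390,320))
```

```text
(no output)
```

View pics/m4.png

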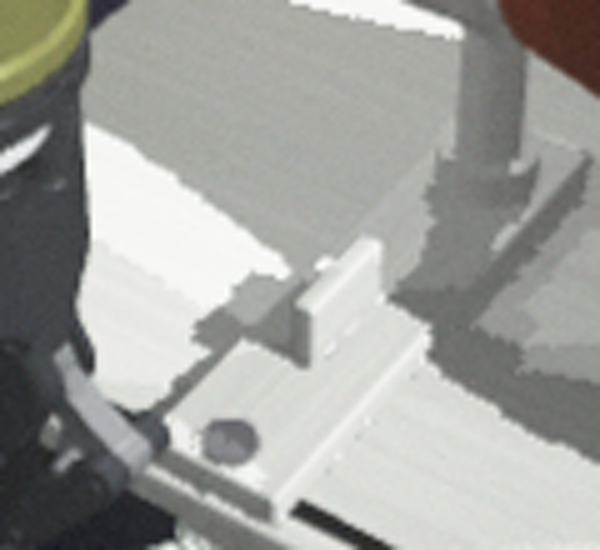

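The foot bolt, on the knob's axis, is at (316,298). The finger is clear to its left.

Run:
```python
from h import *
i,K,X=cam("side"); th=np.radians(8.0); S=np.array([[np.cos(th),-np.sin(th)],[np.sin(th),np.cos(th)]]); o=np.array([.6294,-.0798])
for uv,z in(((316,298.2),.124),((270+275/5,210+495/5),.122),((270+165/5,210+415/5),.122),((270+340/5,210+268/5),.146)):
    print(S.T@(onz(K,X,uv,z)[:2]-o))
p=np.array(get_obs()["eef_pos"]); print("tcp",S.T@(p[:2]-o),p[2])
```

```text
[-0.11356271  0.06709142]
[-0.12114819  0.04707065]
[-0.11428185  0.0886374 ]
[-0.05902748  0.06761229]
tcp [-0.15372509  0.12532119] 0.067735134796391
```

Call:
{"method": "play_rows", "body": {"motion": [{"wx": 0,"wy": 0,"wz": 0,"tx": 0.0014,"ty": -0.0099,"tz": 0,"grip": 0},{"wx": 0,"wy": 0,"wz": 0,"tx": 0.0004,"ty": -0.003,"tz": 0,"grip": 0},{"wx": 0,"wy": 0,"wz": 0,"tx": 0.0004,"ty": -0.003,"tz": 0,"grip": 0},{"wx": 0,"wy": 0,"wz": 0,"tx": 0.0004,"ty": -0.003,"tz": 0,"grip": 0}]}}

```text
time: 11.22
eef_pos: [0.461, 0.007, 0.0677]
tcp_rot: [[0.99, 0.139, -0.001], [0.139, -0.99, 0.005], [-0.0, -0.005, -1.0]]
contact_force: [-8.8, 13.7, 4.3]
opening: -0.0003
```

Call:
{"method": "play_rows", "body": {"motion": [{"wx": 0,"wy": 0,"wz": 0,"tx": 0.0004,"ty": -0.003,"tz": 0,"grip": 0},{"wx": 0,"wy": 0,"wz": 0,"tx": 0.0003,"ty": -0.002,"tz": 0,"grip": 0}]}}

```text
time: 11.48
eef_pos: [0.4597, 0.0025, 0.0674]
tcp_rot: [[0.99, 0.14, -0.004], [0.14, -0.99, 0.004], [-0.003, -0.005, -1.0]]
contact_force: [-10.8, 14.3, 6.7]
opening: 0.0004
```

Call:
{"method": "play_rows", "body": {"motion": [{"wx": 0,"wy": 0,"wz": 0,"tx": 0.0003,"ty": -0.002,"tz": 0,"grip": 0},{"wx": 0,"wy": 0,"wz": 0,"tx": 0.0003,"ty": -0.002,"tz": 0,"grip": 0}]}}

```text
time: 11.72
eef_pos: [0.4609, -0.0021, 0.0674]
tcp_rot: [[0.99, 0.14, -0.003], [0.14, -0.99, 0.004], [-0.003, -0.004, -1.0]]
contact_force: [-9.6, 11.6, 3.9]
opening: 0.0003
```

```bash
cat > q.py <<'E'
from h import *
def q():
    th=np.radians(8.0); S=np.array([[np.cos(th),-np.sin(th)],[np.sin(th),np.cos(th)]]); o=np.array([.6294,-.0798]); ax=np.array([-.1133,.067])
    s=get_obs(); t=S.T@(np.array(s["eef_pos"])[:2]-o); f=S.T@np.array(s["contact_force"])[:2]
    ye=t[1]-.0142-.0075-ax[1]; xe=-np.sqrt(max(.045**2-ye**2,0)); r=np.array([xe,ye+.0075])
    print("t",s["time"],"tcp",t.round(4),"phi",np.degrees(np.arcsin(ye/.045)).round(1),"f",f.round(1),s["contact_force"][2],"torque",(-(r[0]*f[1]-r[1]*f[0])).round(3), "endx",(ax[0]+xe).round(4))
if __name__=="__main__": q()
E
python3 q.py
```

```text
t 11.725 tcp [-0.1561  0.1004] phi 15.0 f [-7.9 12.8] 3.934085968681844 torque 0.404 endx -0.1568
```

Call:
{"method": "play_rows", "body": {"motion": [{"wx": 0,"wy": 0,"wz": 0,"tx": 0.0003,"ty": -0.002,"tz": 0,"grip": 0},{"wx": 0,"wy": 0,"wz": 0,"tx": 0.0003,"ty": -0.002,"tz": 0,"grip": 0}]}}

```text
time: 11.98
eef_pos: [0.4617, -0.0066, 0.0673]
tcp_rot: [[0.99, 0.139, -0.003], [0.139, -0.99, 0.003], [-0.003, -0.004, -1.0]]
contact_force: [-9.1, 9.5, 3.3]
opening: -0.0002
```

Call:
{"method": "play_rows", "body": {"motion": [{"wx": 0,"wy": 0,"wz": 0,"tx": 0.0003,"ty": -0.002,"tz": 0,"grip": 0},{"wx": 0,"wy": 0,"wz": 0,"tx": 0.0003,"ty": -0.002,"tz": 0,"grip": 0}]}}

```text
time: 12.22
eef_pos: [0.4624, -0.011, 0.0673]
tcp_rot: [[0.99, 0.139, -0.003], [0.139, -0.99, 0.003], [-0.003, -0.003, -1.0]]
contact_force: [-6.7, 8.3, 3.5]
opening: -0.0003
```

Call:
{"method": "play_rows", "body": {"motion": [{"wx": 0,"wy": 0,"wz": 0,"tx": 0.0003,"ty": -0.002,"tz": 0,"grip": 0},{"wx": 0,"wy": 0,"wz": 0,"tx": 0.0003,"ty": -0.002,"tz": 0,"grip": 0}]}}

```text
time: 12.48
eef_pos: [0.4632, -0.0152, 0.0673]
tcp_rot: [[0.99, 0.139, -0.003], [0.139, -0.99, 0.003], [-0.002, -0.003, -1.0]]
contact_force: [-6.9, 9.1, 3.8]
opening: -0.0001
```

```bash
python3 q.py
```

```text
t 12.475 tcp [-0.1556  0.0871] phi -2.0 f [-5.5 10. ] 3.839821674005279 torque 0.418 endx -0.1583
```

Call:
{"method": "play_rows", "body": {"motion": [{"wx": 0,"wy": 0,"wz": 0,"tx": 0.0003,"ty": -0.002,"tz": 0,"grip": 0},{"wx": 0,"wy": 0,"wz": 0,"tx": 0.0003,"ty": -0.002,"tz": 0,"grip": 0}]}}

```text
time: 12.72
eef_pos: [0.464, -0.0193, 0.0674]
tcp_rot: [[0.99, 0.138, -0.002], [0.138, -0.99, 0.002], [-0.002, -0.003, -1.0]]
contact_force: [-6.7, 8.3, 3.6]
opening: -0.0
```

Call:
{"method": "play_rows", "body": {"motion": [{"wx": 0,"wy": 0,"wz": 0,"tx": 0.0003,"ty": -0.002,"tz": 0,"grip": 0},{"wx": 0,"wy": 0,"wz": 0,"tx": 0.0003,"ty": -0.002,"tz": 0,"grip": 0}]}}

```text
time: 12.98
eef_pos: [0.4649, -0.0234, 0.0675]
tcp_rot: [[0.99, 0.138, -0.002], [0.138, -0.99, 0.002], [-0.002, -0.003, -1.0]]
contact_force: [-6.6, 7.4, 4.5]
opening: 0.0002
```

```bash
python3 q.py
```

```text
t 12.975 tcp [-0.1551  0.0787] phi -12.8 f [-5.5  8.2] 4.5287955601833705 torque 0.374 endx -0.1572
```

Call:
{"method": "play_rows", "body": {"motion": [{"wx": 0,"wy": 0,"wz": 0,"tx": 0.0003,"ty": -0.002,"tz": 0,"grip": 0},{"wx": 0,"wy": 0,"wz": 0,"tx": 0.0003,"ty": -0.002,"tz": 0,"grip": 0}]}}

```text
time: 13.22
eef_pos: [0.466, -0.0272, 0.0677]
tcp_rot: [[0.99, 0.138, -0.001], [0.138, -0.99, 0.003], [-0.001, -0.003, -1.0]]
contact_force: [-5.2, 8.8, 4.6]
opening: -0.0003
```

Call:
{"method": "play_rows", "body": {"motion": [{"wx": 0,"wy": 0,"wz": 0,"tx": 0.0003,"ty": -0.002,"tz": 0,"grip": 0},{"wx": 0,"wy": 0,"wz": 0,"tx": 0.0003,"ty": -0.002,"tz": 0,"grip": 0}]}}

```text
time: 13.48
eef_pos: [0.4673, -0.0306, 0.0678]
tcp_rot: [[0.99, 0.139, 0.0], [0.139, -0.99, 0.004], [0.001, -0.004, -1.0]]
contact_force: [-4.1, 10.0, 4.3]
opening: 0.0001
```

```bash
python3 q.py
```

```text
t 13.475 tcp [-0.1537  0.0713] phi -22.7 f [-2.7 10.5] 4.284701307092966 torque 0.461 endx -0.1548
```

Torque is starting to rise, so the clamp is biting. Smaller steps now.

Call:
{"method": "play_rows", "body": {"motion": [{"wx": 0,"wy": 0,"wz": 0,"tx": 0.0003,"ty": -0.002,"tz": 0,"grip": 0},{"wx": 0,"wy": 0,"wz": 0,"tx": 0,"ty": 0,"tz": 0,"grip": 0}]}}

```text
time: 13.72
eef_pos: [0.4681, -0.0325, 0.068]
tcp_rot: [[0.99, 0.139, 0.001], [0.139, -0.99, 0.004], [0.002, -0.004, -1.0]]
contact_force: [-2.6, 10.0, 4.3]
opening: -0.0002
```

```bash
python3 q.py
```

```text
t 13.725 tcp [-0.1531  0.0693] phi -25.5 f [-1.2 10.2] 4.257232926264701 torque 0.43 endx -0.1539
```

Call:
{"method": "play_rows", "body": {"motion": [{"wx": 0,"wy": 0,"wz": 0,"tx": 0.0003,"ty": -0.002,"tz": 0,"grip": 0},{"wx": 0,"wy": 0,"wz": 0,"tx": 0,"ty": 0,"tz": 0,"grip": 0}]}}

```text
time: 13.98
eef_pos: [0.4689, -0.0341, 0.0681]
tcp_rot: [[0.99, 0.139, 0.002], [0.139, -0.99, 0.004], [0.003, -0.004, -1.0]]
contact_force: [-2.1, 10.9, 3.1]
opening: -0.0002
```

```bash
python3 q.py
```

```text
t 13.975 tcp [-0.1526  0.0676] phi -28.0 f [-0.5 11.1] 3.051223818166176 torque 0.449 endx -0.153
```

Call:
{"method": "play_rows", "body": {"motion": [{"wx": 0,"wy": 0,"wz": 0,"tx": 0.0003,"ty": -0.002,"tz": 0,"grip": 0},{"wx": 0,"wy": 0,"wz": 0,"tx": 0,"ty": 0,"tz": 0,"grip": 0}]}}

```text
time: 14.22
eef_pos: [0.4695, -0.0359, 0.0682]
tcp_rot: [[0.99, 0.14, 0.003], [0.14, -0.99, 0.005], [0.004, -0.004, -1.0]]
contact_force: [-1.8, 11.0, 2.9]
opening: 0.0002
```

```bash
python3 q.py
```

```text
t 14.225 tcp [-0.1522  0.0658] phi -30.6 f [-0.3 11.2] 2.9366579199779483 torque 0.437 endx -0.152
```

Call:
{"method": "play_rows", "body": {"motion": [{"wx": 0,"wy": 0,"wz": 0,"tx": 0.0003,"ty": -0.002,"tz": 0,"grip": 0},{"wx": 0,"wy": 0,"wz": 0,"tx": 0,"ty": 0,"tz": 0,"grip": 0}]}}

```text
time: 14.48
eef_pos: [0.4695, -0.038, 0.068]
tcp_rot: [[0.99, 0.139, 0.002], [0.139, -0.99, 0.005], [0.003, -0.004, -1.0]]
contact_force: [-1.6, 10.3, 1.6]
opening: 0.0001
```

```bash
python3 q.py
```

```text
t 14.475 tcp [-0.1525  0.0637] phi -33.8 f [-0.2 10.4] 1.6210586130931952 torque 0.394 endx -0.1507
```

Call:
{"method": "play_rows", "body": {"motion": [{"wx": 0,"wy": 0,"wz": 0,"tx": 0.0003,"ty": -0.002,"tz": 0,"grip": 0},{"wx": 0,"wy": 0,"wz": 0,"tx": 0.0003,"ty": -0.002,"tz": 0,"grip": 0}]}}

```text
time: 14.72
eef_pos: [0.4708, -0.0411, 0.0682]
tcp_rot: [[0.99, 0.14, 0.004], [0.14, -0.99, 0.006], [0.005, -0.005, -1.0]]
contact_force: [1.5, 14.5, 0.2]
opening: -0.0
```

```bash
python3 q.py
```

```text
t 14.725 tcp [-0.1517  0.0604] phi -39.0 f [ 3.5 14.1] 0.2314147467051802 torque 0.421 endx -0.1483
```

Call:
{"method": "play_rows", "body": {"motion": [{"wx": 0,"wy": 0,"wz": 0,"tx": 0.0003,"ty": -0.002,"tz": 0,"grip": 0},{"wx": 0,"wy": 0,"wz": 0,"tx": 0,"ty": 0,"tz": 0,"grip": 0}]}}

```text
time: 14.98
eef_pos: [0.4718, -0.0425, 0.0683]
tcp_rot: [[0.99, 0.141, 0.005], [0.14, -0.99, 0.007], [0.006, -0.006, -1.0]]
contact_force: [1.0, 15.2, -0.7]
opening: 0.0002
```

```bash
python3 q.py
```

```text
t 14.975 tcp [-0.1509  0.0588] phi -41.6 f [ 3.1 14.9] -0.6577344899829263 torque 0.433 endx -0.147
```

Call:
{"method": "play_rows", "body": {"motion": [{"wx": 0,"wy": 0,"wz": 0,"tx": -0.0014,"ty": 0.009,"tz": 0,"grip": 0},{"wx": 0,"wy": 0,"wz": 0,"tx": 0,"ty": 0,"tz": 0.03,"grip": 0},{"wx": 0,"wy": 0,"wz": 0,"tx": 0,"ty": 0,"tz": 0.02,"grip": 0},{"wx": 0,"wy": 0,"wz": 0,"tx": -0.003,"ty": 0.036,"tz": 0,"grip": 0},{"wx": 0,"wy": 0,"wz": 0,"tx": -0.003,"ty": 0.036,"tz": 0,"grip": 0},{"wx": 0,"wy": 0,"wz": 0,"tx": 0,"ty": 0,"tz": 0,"grip": 0}]}}

```text
time: 15.72
eef_pos: [0.4623, 0.036, 0.1179]
tcp_rot: [[0.99, 0.141, 0.001], [0.141, -0.99, 0.0], [0.001, -0.0, -1.0]]
contact_force: [0.1, -0.8, -0.0]
opening: -0.0003
```

```bash
python3 q.py
python3 - <<'E'
from h import *
a,_,_=cam("side"); b,_,_=cam("top")
f=lambda i,x:cv2.resize(i[x[1]:x[3],x[0]:x[2]],(400,400),interpolation=cv2.INTER_CUBIC)
save(np.hstack([f(a,(260,240,360,340)),f(b,(300,240,400,340))]),"m5.png")
E
```

```text
t 15.725 tcp [-0.1494  0.138 ] phi nan f [ 0.  -0.9] -0.023128573876091213 torque 0.002 endx -0.1133q.py:6: RuntimeWarning: invalid value encountered in arcsin
  print("t",s["time"],"tcp",t.round(4),"phi",np.degrees(np.arcsin(ye/.045)).round(1),"f",f.round(1),s["contact_force"][2],"torque",(-(r[0]*f[1]-r[1]*f[0])).round(3), "endx",(ax[0]+xe).round(4))
```

View pics/m5.png

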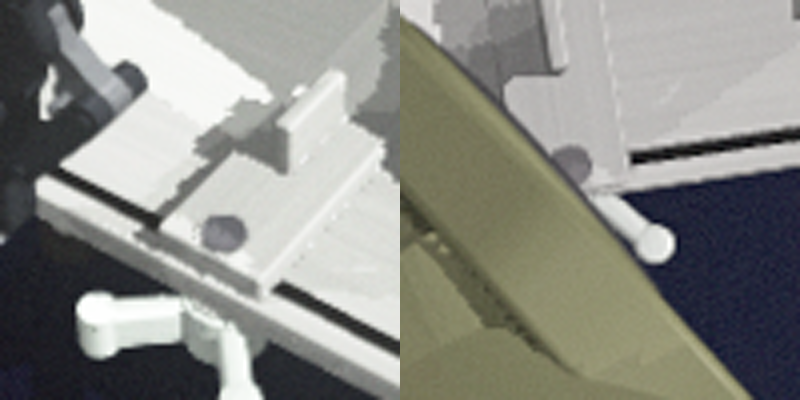

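Side crop: the next arm's end is at (95,298), projecting past the plate edge on the +y side. Top crop: the arm just pushed ends at (657,243).

Run:
```python
from h import *
th=np.radians(8.0); S=np.array([[np.cos(th),-np.sin(th)],[np.sin(th),np.cos(th)]]); o=np.array([.6294,-.0798]); ax=np.array([-.1133,.067])
for n,uv in(("side",(283.8,314.5)),("top",(364.2,300.8))):
    i,K,X=cam(n); r=S.T@(onz(K,X,uv,.093)[:2]-o)-ax; print(n,r,np.linalg.norm(r),np.degrees(np.arctan2(r[1],-r[0])))
```

```text
side [-0.02765395  0.03654407] 0.04582804753597011 52.88416370640562
top [-0.03282273 -0.02856567] 0.04351240036363326 -41.03309488300182
```

Call:
{"method": "play_rows", "body": {"motion": [{"wx": 0,"wy": 0,"wz": 0,"tx": 0.002,"ty": 0.002,"tz": -0.03,"grip": 0},{"wx": 0,"wy": 0,"wz": 0,"tx": 0,"ty": 0,"tz": -0.018,"grip": 0},{"wx": 0,"wy": 0,"wz": 0,"tx": 0,"ty": 0,"tz": 0,"grip": 0}]}}

```text
time: 16.3
eef_pos: [0.4636, 0.0345, 0.0683]
tcp_rot: [[0.991, 0.136, -0.003], [0.135, -0.991, -0.001], [-0.003, 0.0, -1.0]]
contact_force: [0.0, 0.5, 0.3]
opening: -0.0001
```

At about 49°, friction on a straight push would nearly jam the arm. I'll yaw the fingers a little and push diagonally along the arc.

Call:
{"method": "play_rows", "body": {"motion": [{"wx": 0,"wy": 0,"wz": -5,"tx": 0.004,"ty": -0.0035,"tz": 0,"grip": 0},{"wx": 0,"wy": 0,"wz": -5,"tx": 0.0039,"ty": -0.0035,"tz": 0,"grip": 0},{"wx": 0,"wy": 0,"wz": 0,"tx": 0,"ty": 0,"tz": 0,"grip": 0}]}}

```text
time: 16.68
eef_pos: [0.473, 0.028, 0.07]
tcp_rot: [[0.999, -0.038, 0.001], [-0.038, -0.999, -0.0], [0.001, 0.0, -1.0]]
contact_force: [0.1, 0.4, -0.3]
opening: -0.0002
```

```bash
cat > q.py <<'E'
from h import *
# torque straight from forces: contact from geometry of rotated face
def q():
    th=np.radians(8.0); S=np.array([[np.cos(th),-np.sin(th)],[np.sin(th),np.cos(th)]]); o=np.array([.6294,-.0798]); ax=np.array([-.1133,.067])
    s=get_obs(); t=S.T@(np.array(s["eef_pos"])[:2]-o)-ax; f=S.T@np.array(s["contact_force"])[:2]
    n=S.T@np.array(s["tcp_rot"])[:2,1]; n=n/np.linalg.norm(n); n=-n if n[1]>0 else n   # face normal, towards -y
    d=t@n+.0142+.0075; n2=np.array([n[1],-n[0]])   # n2 along face, -x
    e=d*n+np.sqrt(max(.045**2-d*d,0))*n2; c=e-.0075*n; F=-f
    print("t",s["time"],"tcp",(t+ax).round(4),"phi",np.degrees(np.arctan2(e[1],-e[0])).round(1),"off-face",((e-t)@n2*1e3).round(1),"f",f.round(1),s["contact_force"][2].round(1),"torque",(c[0]*F[1]-c[1]*F[0]).round(3))
if __name__=="__main__": q()
E
python3 q.py
```

```text
t 16.675 tcp [-0.1399  0.1286] phi 59.6 off-face -7.8 f [0.2 0.3] -0.3 torque 0.016
```

Call:
{"method": "play_rows", "body": {"motion": [{"wx": 0,"wy": 0,"wz": 0,"tx": 0,"ty": -0.002,"tz": 0,"grip": 0},{"wx": 0,"wy": 0,"wz": 0,"tx": 0,"ty": -0.002,"tz": 0,"grip": 0},{"wx": 0,"wy": 0,"wz": 0,"tx": -0.0017,"ty": -0.0023,"tz": 0,"grip": 0}]}}

```text
time: 17.05
eef_pos: [0.4706, 0.0224, 0.0693]
tcp_rot: [[0.999, -0.037, 0.0], [-0.037, -0.999, 0.0], [0.0, -0.0, -1.0]]
contact_force: [2.9, 2.6, -0.1]
opening: -0.0001
```

```bash
python3 q.py
```

```text
t 17.05 tcp [-0.143   0.1233] phi 49.5 off-face -4.3 f [3.3 2.2] -0.1 torque 0.198
```

Call:
{"method": "play_rows", "body": {"motion": [{"wx": 0,"wy": 0,"wz": 0,"tx": -0.0017,"ty": -0.0023,"tz": 0,"grip": 0},{"wx": 0,"wy": 0,"wz": 0,"tx": -0.0017,"ty": -0.0023,"tz": 0,"grip": 0}]}}

```text
time: 17.3
eef_pos: [0.469, 0.0206, 0.0698]
tcp_rot: [[0.999, -0.035, 0.004], [-0.035, -0.999, 0.005], [0.004, -0.005, -1.0]]
contact_force: [4.2, 8.0, -2.9]
opening: 0.0001
```

```bash
python3 q.py
```

```text
t 17.3 tcp [-0.1448  0.1218] phi 46.5 off-face -4.4 f [5.3 7.4] -2.9 torque 0.429
```

Call:
{"method": "play_rows", "body": {"motion": [{"wx": 0,"wy": 0,"wz": 0,"tx": -0.0017,"ty": -0.0023,"tz": 0,"grip": 0},{"wx": 0,"wy": 0,"wz": 0,"tx": 0,"ty": 0,"tz": 0,"grip": 0}]}}

```text
time: 17.55
eef_pos: [0.467, 0.0184, 0.0698]
tcp_rot: [[0.999, -0.035, 0.004], [-0.035, -0.999, 0.005], [0.004, -0.005, -1.0]]
contact_force: [3.2, 8.2, -1.9]
opening: -0.0002
```

```bash
python3 q.py
```

```text
t 17.55 tcp [-0.1471  0.1199] phi 43.0 off-face -4.7 f [4.3 7.7] -1.9 torque 0.409
```

Call:
{"method": "play_rows", "body": {"motion": [{"wx": 0,"wy": 0,"wz": 0,"tx": -0.0015,"ty": -0.0023,"tz": 0,"grip": 0},{"wx": 0,"wy": 0,"wz": 0,"tx": 0,"ty": 0,"tz": 0,"grip": 0}]}}

```text
time: 17.8
eef_pos: [0.4655, 0.0165, 0.0698]
tcp_rot: [[0.999, -0.034, 0.004], [-0.034, -0.999, 0.005], [0.003, -0.005, -1.0]]
contact_force: [2.4, 9.3, -1.8]
opening: 0.0001
```

```bash
python3 q.py
```

```text
t 17.8 tcp [-0.1489  0.1182] phi 40.0 off-face -5.0 f [3.7 8.9] -1.8 torque 0.43
```

Call:
{"method": "play_rows", "body": {"motion": [{"wx": 0,"wy": 0,"wz": 0,"tx": -0.001,"ty": -0.0022,"tz": 0,"grip": 0},{"wx": 0,"wy": 0,"wz": 0,"tx": -0.001,"ty": -0.0022,"tz": 0,"grip": 0}]}}

```text
time: 18.05
eef_pos: [0.463, 0.013, 0.0698]
tcp_rot: [[0.999, -0.033, 0.003], [-0.033, -0.999, 0.006], [0.003, -0.006, -1.0]]
contact_force: [-0.2, 13.0, 0.5]
opening: 0.0
```

```bash
python3 q.py
```

```text
t 18.05 tcp [-0.1518  0.115 ] phi 34.9 off-face -5.4 f [ 1.6 12.9] 0.5 torque 0.511
```

Call:
{"method": "play_rows", "body": {"motion": [{"wx": 0,"wy": 0,"wz": 0,"tx": -0.001,"ty": -0.0022,"tz": 0,"grip": 0},{"wx": 0,"wy": 0,"wz": 0,"tx": 0,"ty": 0,"tz": 0,"grip": 0}]}}

```text
time: 18.3
eef_pos: [0.4616, 0.0106, 0.0698]
tcp_rot: [[0.999, -0.034, 0.002], [-0.034, -0.999, 0.006], [0.002, -0.006, -1.0]]
contact_force: [0.0, 11.8, 1.0]
opening: -0.0
```

```bash
python3 q.py
```

```text
t 18.3 tcp [-0.1536  0.1129] phi 31.6 off-face -5.8 f [ 1.7 11.7] 1.0 torque 0.485
```

Call:
{"method": "play_rows", "body": {"motion": [{"wx": 0,"wy": 0,"wz": 0,"tx": -0.0007,"ty": -0.0022,"tz": 0,"grip": 0},{"wx": 0,"wy": 0,"wz": 0,"tx": 0,"ty": 0,"tz": 0,"grip": 0}]}}

```text
time: 18.55
eef_pos: [0.4605, 0.0087, 0.0697]
tcp_rot: [[0.999, -0.033, 0.002], [-0.033, -0.999, 0.006], [0.002, -0.006, -1.0]]
contact_force: [-1.4, 12.2, 1.5]
opening: 0.0001
```

```bash
python3 q.py
```

```text
t 18.55 tcp [-0.1549  0.1111] phi 28.8 off-face -6.0 f [ 0.3 12.3] 1.5 torque 0.475
```

Call:
{"method": "play_rows", "body": {"motion": [{"wx": 0,"wy": 0,"wz": 0,"tx": -0.0004,"ty": -0.002,"tz": 0,"grip": 0},{"wx": 0,"wy": 0,"wz": 0,"tx": 0,"ty": 0,"tz": 0,"grip": 0}]}}

```text
time: 18.8
eef_pos: [0.4597, 0.0069, 0.0697]
tcp_rot: [[0.999, -0.033, 0.001], [-0.033, -0.999, 0.006], [0.001, -0.006, -1.0]]
contact_force: [-2.8, 14.5, 3.2]
opening: -0.0001
```

```bash
python3 q.py
```

```text
t 18.8 tcp [-0.156   0.1094] phi 26.4 off-face -6.2 f [-0.8 14.8] 3.2 torque 0.556
```

Call:
{"method": "play_rows", "body": {"motion": [{"wx": 0,"wy": 0,"wz": 0,"tx": -0.0004,"ty": -0.002,"tz": 0,"grip": 0},{"wx": 0,"wy": 0,"wz": 0,"tx": 0,"ty": 0,"tz": 0,"grip": 0}]}}

```text
time: 19.05
eef_pos: [0.4589, 0.005, 0.0696]
tcp_rot: [[0.999, -0.033, 0.0], [-0.033, -0.999, 0.006], [0.0, -0.006, -1.0]]
contact_force: [-3.9, 14.1, 3.1]
opening: 0.0003
```

```bash
python3 q.py
```

```text
t 19.05 tcp [-0.1571  0.1077] phi 23.8 off-face -6.4 f [-1.9 14.5] 3.1 torque 0.532
```

Call:
{"method": "play_rows", "body": {"motion": [{"wx": 0,"wy": 0,"wz": 0,"tx": -0.0002,"ty": -0.002,"tz": 0,"grip": 0},{"wx": 0,"wy": 0,"wz": 0,"tx": 0,"ty": 0,"tz": 0,"grip": 0}]}}

```text
time: 19.3
eef_pos: [0.4582, 0.0031, 0.0695]
tcp_rot: [[0.999, -0.033, -0.0], [-0.033, -0.999, 0.006], [-0.001, -0.006, -1.0]]
contact_force: [-5.4, 14.0, 4.0]
opening: -0.0004
```

```bash
python3 q.py
```

```text
t 19.3 tcp [-0.158   0.1059] phi 21.3 off-face -6.6 f [-3.4 14.6] 4.0 torque 0.512
```

Call:
{"method": "play_rows", "body": {"motion": [{"wx": 0,"wy": 0,"wz": 0,"tx": 0.0003,"ty": -0.002,"tz": 0,"grip": 0},{"wx": 0,"wy": 0,"wz": 0,"tx": 0,"ty": 0,"tz": 0,"grip": 0}]}}

```text
time: 19.55
eef_pos: [0.4576, 0.0011, 0.0694]
tcp_rot: [[0.999, -0.033, -0.002], [-0.033, -0.999, 0.006], [-0.002, -0.006, -1.0]]
contact_force: [-9.2, 15.4, 5.6]
opening: 0.0001
```

```bash
python3 q.py
```

```text
t 19.55 tcp [-0.1589  0.1041] phi 18.8 off-face -6.8 f [-7.  16.5] 5.6 torque 0.528
```

Call:
{"method": "play_rows", "body": {"motion": [{"wx": 0,"wy": 0,"wz": 0,"tx": 0.0003,"ty": -0.002,"tz": 0,"grip": 0},{"wx": 0,"wy": 0,"wz": 0,"tx": 0,"ty": 0,"tz": 0,"grip": 0}]}}

```text
time: 19.8
eef_pos: [0.457, -0.0008, 0.0693]
tcp_rot: [[0.999, -0.032, -0.003], [-0.032, -0.999, 0.005], [-0.004, -0.005, -1.0]]
contact_force: [-10.9, 15.3, 7.4]
opening: 0.0003
```

```bash
python3 q.py
```

```text
t 19.8 tcp [-0.1597  0.1022] phi 16.3 off-face -7.0 f [-8.6 16.7] 7.4 torque 0.528
```

Call:
{"method": "play_rows", "body": {"motion": [{"wx": 0,"wy": 0,"wz": 0,"tx": 0.0003,"ty": -0.002,"tz": 0,"grip": 0},{"wx": 0,"wy": 0,"wz": 0,"tx": 0,"ty": 0,"tz": 0,"grip": 0}]}}

```text
time: 20.05
eef_pos: [0.4566, -0.0029, 0.0691]
tcp_rot: [[0.999, -0.032, -0.005], [-0.032, -0.999, 0.005], [-0.005, -0.005, -1.0]]
contact_force: [-12.6, 16.9, 7.7]
opening: -0.0
```

```bash
python3 q.py
```

```text
t 20.05 tcp [-0.1604  0.1002] phi 13.7 off-face -7.2 f [-10.1  18.4] 7.7 torque 0.6
```

Call:
{"method": "play_rows", "body": {"motion": [{"wx": 0,"wy": 0,"wz": 0,"tx": -0.0015,"ty": -0.0015,"tz": 0,"grip": 0},{"wx": 0,"wy": 0,"wz": 0,"tx": 0,"ty": 0,"tz": 0,"grip": 0}]}}

```text
time: 20.3
eef_pos: [0.4562, -0.0044, 0.0693]
tcp_rot: [[0.999, -0.032, -0.003], [-0.032, -0.999, 0.005], [-0.003, -0.005, -1.0]]
contact_force: [-9.2, 15.8, 6.6]
opening: -0.0004
```

```bash
python3 q.py
```

```text
t 20.3 tcp [-0.1611  0.0987] phi 11.6 off-face -7.5 f [-6.9 16.9] 6.6 torque 0.61
```

Call:
{"method": "play_rows", "body": {"motion": [{"wx": 0,"wy": 0,"wz": 0,"tx": -0.0005,"ty": -0.0015,"tz": 0,"grip": 0},{"wx": 0,"wy": 0,"wz": 0,"tx": 0,"ty": 0,"tz": 0,"grip": 0}]}}

```text
time: 20.55
eef_pos: [0.4558, -0.006, 0.0694]
tcp_rot: [[0.999, -0.032, -0.003], [-0.032, -0.999, 0.005], [-0.003, -0.005, -1.0]]
contact_force: [-8.5, 15.6, 6.9]
opening: -0.0001
```

```bash
python3 q.py
```

```text
t 20.55 tcp [-0.1616  0.0973] phi 9.7 off-face -7.8 f [-6.3 16.6] 6.9 torque 0.622
```

Call:
{"method": "play_rows", "body": {"motion": [{"wx": 0,"wy": 0,"wz": 0,"tx": 0.0005,"ty": -0.0015,"tz": 0,"grip": 0},{"wx": 0,"wy": 0,"wz": 0,"tx": 0,"ty": 0,"tz": 0,"grip": 0}]}}

```text
time: 20.8
eef_pos: [0.4557, -0.0075, 0.0692]
tcp_rot: [[0.999, -0.033, -0.004], [-0.033, -0.999, 0.005], [-0.004, -0.005, -1.0]]
contact_force: [-10.2, 15.0, 7.7]
opening: 0.0001
```

```bash
python3 q.py
```

```text
t 20.8 tcp [-0.162   0.0957] phi 7.7 off-face -7.9 f [-8.  16.3] 7.7 torque 0.598
```

Call:
{"method": "play_rows", "body": {"motion": [{"wx": 0,"wy": 0,"wz": 0,"tx": 0.0005,"ty": -0.0015,"tz": 0,"grip": 0},{"wx": 0,"wy": 0,"wz": 0,"tx": 0,"ty": 0,"tz": 0,"grip": 0}]}}

```text
time: 21.05
eef_pos: [0.4555, -0.0091, 0.0691]
tcp_rot: [[0.999, -0.033, -0.005], [-0.032, -0.999, 0.005], [-0.005, -0.004, -1.0]]
contact_force: [-11.7, 14.8, 7.7]
opening: -0.0001
```

```bash
python3 q.py
```

```text
t 21.05 tcp [-0.1624  0.0942] phi 5.6 off-face -8.1 f [-9.5 16.3] 7.7 torque 0.596
```

```bash
sed -i 's|^if __name__|    print("  wt",np.round(s["wrist_torque"],3),"pred z at tcp",np.cross(c-t,f).round(3),"alt torque",(np.cross(t,f)+s["wrist_torque"][2]).round(3))\nif __name__|' q.py; python3 -W ignore q.py
```

```text
t 21.05 tcp [-0.1624  0.0942] phi 5.6 off-face -8.1 f [-9.5 16.3] 7.7 torque 0.596
  wt [ 3.119  2.524 -0.076] pred z at tcp -0.056 alt torque -0.616
```

Call:
{"method": "play_rows", "body": {"motion": [{"wx": 0,"wy": 0,"wz": 0,"tx": -0.0005,"ty": -0.002,"tz": 0,"grip": 0},{"wx": 0,"wy": 0,"wz": 0,"tx": 0,"ty": 0,"tz": 0,"grip": 0}]}}

```text
time: 21.3
eef_pos: [0.4553, -0.0113, 0.0692]
tcp_rot: [[0.999, -0.033, -0.004], [-0.033, -0.999, 0.005], [-0.005, -0.004, -1.0]]
contact_force: [-11.2, 15.1, 7.7]
opening: -0.0002
```

```bash
python3 -W ignore q.py
```

```text
t 21.3 tcp [-0.1629  0.0921] phi 2.9 off-face -8.5 f [-9.  16.6] 7.7 torque 0.636
  wt [ 2.989  2.322 -0.089] pred z at tcp -0.041 alt torque -0.683
```

Call:
{"method": "play_rows", "body": {"motion": [{"wx": 0,"wy": 0,"wz": 0,"tx": -0.0005,"ty": -0.002,"tz": 0,"grip": 0},{"wx": 0,"wy": 0,"wz": 0,"tx": 0,"ty": 0,"tz": 0,"grip": 0}]}}

```text
time: 21.55
eef_pos: [0.4552, -0.0133, 0.0692]
tcp_rot: [[0.999, -0.033, -0.004], [-0.033, -0.999, 0.005], [-0.004, -0.005, -1.0]]
contact_force: [-11.4, 14.7, 7.9]
opening: -0.0
```

```bash
python3 -W ignore q.py
```

```text
t 21.55 tcp [-0.1632  0.0901] phi 0.3 off-face -8.8 f [-9.2 16.1] 7.9 torque 0.635
  wt [ 2.96   2.117 -0.06 ] pred z at tcp -0.043 alt torque -0.651
```

Call:
{"method": "play_rows", "body": {"motion": [{"wx": 0,"wy": 0,"wz": 0,"tx": 0.001,"ty": -0.002,"tz": 0,"grip": 0},{"wx": 0,"wy": 0,"wz": 0,"tx": 0,"ty": 0,"tz": 0,"grip": 0}]}}

```text
time: 21.8
eef_pos: [0.4554, -0.0154, 0.0691]
tcp_rot: [[0.999, -0.033, -0.005], [-0.033, -0.999, 0.004], [-0.006, -0.004, -1.0]]
contact_force: [-12.7, 14.8, 8.8]
opening: -0.0001
```

```bash
python3 -W ignore q.py
```

```text
t 21.8 tcp [-0.1634  0.088 ] phi -2.5 off-face -9.0 f [-10.5  16.5] 8.8 torque 0.662
  wt [ 2.833  2.628 -0.066] pred z at tcp -0.058 alt torque -0.669
```

Call:
{"method": "play_rows", "body": {"motion": [{"wx": 0,"wy": 0,"wz": 0,"tx": 0.001,"ty": -0.002,"tz": 0,"grip": 0},{"wx": 0,"wy": 0,"wz": 0,"tx": 0,"ty": 0,"tz": 0,"grip": 0}]}}

```text
time: 22.05
eef_pos: [0.4556, -0.0177, 0.069]
tcp_rot: [[0.999, -0.033, -0.007], [-0.033, -0.999, 0.004], [-0.007, -0.003, -1.0]]
contact_force: [-14.0, 14.5, 10.6]
opening: 0.0002
```

```bash
python3 -W ignore q.py
```

```text
t 22.05 tcp [-0.1635  0.0857] phi -5.4 off-face -9.3 f [-11.8  16.4] 10.6 torque 0.675
  wt [ 2.771  2.96  -0.155] pred z at tcp -0.075 alt torque -0.755
```

Lateral friction is blurring the torque reading. I'll back off, square the face to the arm and push again for a clean reading.

Call:
{"method": "play_rows", "body": {"motion": [{"wx": 0,"wy": 0,"wz": 0,"tx": -0.0008,"ty": 0.006,"tz": 0,"grip": 0},{"wx": 0,"wy": 0,"wz": 5,"tx": 0,"ty": 0.004,"tz": 0,"grip": 0},{"wx": 0,"wy": 0,"wz": 5,"tx": 0,"ty": 0,"tz": 0,"grip": 0},{"wx": 0,"wy": 0,"wz": 0,"tx": 0,"ty": 0,"tz": 0,"grip": 0}]}}

```text
time: 22.55
eef_pos: [0.4592, -0.0117, 0.0692]
tcp_rot: [[0.991, 0.136, -0.0], [0.136, -0.991, 0.0], [-0.0, -0.0, -1.0]]
contact_force: [0.2, -0.7, -0.2]
opening: 0.0001
```

```bash
python3 -W ignore q.py
```

```text
t 22.55 tcp [-0.159   0.0911] phi 3.0 off-face -0.9 f [ 0.1 -0.7] -0.2 torque -0.032
  wt [ 0.031 -0.025 -0.024] pred z at tcp 0.0 alt torque 0.007
```

Call:
{"method": "play_rows", "body": {"motion": [{"wx": 0,"wy": 0,"wz": 0,"tx": 0.0007,"ty": -0.005,"tz": 0,"grip": 0},{"wx": 0,"wy": 0,"wz": 0,"tx": 0.0002,"ty": -0.0015,"tz": 0,"grip": 0},{"wx": 0,"wy": 0,"wz": 0,"tx": 0,"ty": 0,"tz": 0,"grip": 0}]}}

```text
time: 22.92
eef_pos: [0.46, -0.0162, 0.0693]
tcp_rot: [[0.991, 0.137, -0.0], [0.137, -0.991, 0.003], [0.0, -0.003, -1.0]]
contact_force: [-2.6, 7.3, -0.3]
opening: -0.0003
```

```bash
python3 -W ignore q.py
```

```text
t 22.925 tcp [-0.1589  0.0866] phi -2.7 off-face -0.7 f [-1.5  7.6] -0.3 torque 0.332
  wt [ 1.515  0.437 -0.019] pred z at tcp -0.016 alt torque -0.335
```

Call:
{"method": "play_rows", "body": {"motion": [{"wx": 0,"wy": 0,"wz": 0,"tx": 0.0002,"ty": -0.0015,"tz": 0,"grip": 0},{"wx": 0,"wy": 0,"wz": 0,"tx": 0,"ty": 0,"tz": 0,"grip": 0}]}}

```text
time: 23.18
eef_pos: [0.46, -0.0164, 0.0693]
tcp_rot: [[0.99, 0.138, -0.0], [0.138, -0.99, 0.005], [0.001, -0.005, -1.0]]
contact_force: [-2.3, 11.4, -0.6]
opening: 0.0001
```

```bash
python3 -W ignore q.py
```

```text
t 23.175 tcp [-0.1589  0.0863] phi -3.0 off-face -0.7 f [-0.7 11.6] -0.6 torque 0.519
  wt [ 2.322e+00  6.210e-01 -1.000e-03] pred z at tcp -0.002 alt torque -0.517
```

Call:
{"method": "play_rows", "body": {"motion": [{"wx": 0,"wy": 0,"wz": 0,"tx": 0.0002,"ty": -0.0015,"tz": 0,"grip": 0},{"wx": 0,"wy": 0,"wz": 0,"tx": 0,"ty": 0,"tz": 0,"grip": 0}]}}

```text
time: 23.42
eef_pos: [0.4601, -0.017, 0.0694]
tcp_rot: [[0.99, 0.139, -0.0], [0.139, -0.99, 0.006], [0.001, -0.006, -1.0]]
contact_force: [-3.3, 13.5, 0.4]
opening: 0.0002
```

```bash
python3 -W ignore q.py
```

```text
t 23.425 tcp [-0.159   0.0858] phi -3.7 off-face -0.8 f [-1.4 13.8] 0.4 torque 0.614
  wt [ 2.854  0.83  -0.056] pred z at tcp -0.009 alt torque -0.661
```

Call:
{"method": "play_rows", "body": {"motion": [{"wx": 0,"wy": 0,"wz": 0,"tx": 0.0002,"ty": -0.0015,"tz": 0,"grip": 0},{"wx": 0,"wy": 0,"wz": 0,"tx": 0,"ty": 0,"tz": 0,"grip": 0}]}}

```text
time: 23.68
eef_pos: [0.4601, -0.0181, 0.0694]
tcp_rot: [[0.99, 0.139, -0.0], [0.139, -0.99, 0.006], [0.001, -0.006, -1.0]]
contact_force: [-4.1, 14.7, 1.3]
opening: -0.0001
```

```bash
python3 -W ignore q.py
```

```text
t 23.675 tcp [-0.159   0.0847] phi -5.1 off-face -0.9 f [-2.  15.1] 1.3 torque 0.669
  wt [3.171 0.975 0.01 ] pred z at tcp -0.015 alt torque -0.643
```

Call:
{"method": "play_rows", "body": {"motion": [{"wx": 0,"wy": 0,"wz": 0,"tx": 0.0002,"ty": -0.0015,"tz": 0,"grip": 0},{"wx": 0,"wy": 0,"wz": 0,"tx": 0,"ty": 0,"tz": 0,"grip": 0}]}}

```text
time: 23.92
eef_pos: [0.4602, -0.0193, 0.0694]
tcp_rot: [[0.99, 0.14, -0.0], [0.14, -0.99, 0.007], [0.001, -0.007, -1.0]]
contact_force: [-4.9, 15.5, 0.5]
opening: 0.0003
```

```bash
python3 -W ignore q.py
```

```text
t 23.925 tcp [-0.1591  0.0835] phi -6.7 off-face -1.1 f [-2.7 16.1] 0.5 torque 0.712
  wt [ 3.298  1.081 -0.005] pred z at tcp -0.021 alt torque -0.697
```

Torque is about 0.70 N m by both estimates. Releasing and moving clear.

Call:
{"method": "play_rows", "body": {"motion": [{"wx": 0,"wy": 0,"wz": 0,"tx": -0.0014,"ty": 0.0099,"tz": 0,"grip": 0},{"wx": 0,"wy": 0,"wz": 0,"tx": -0.001,"ty": 0.005,"tz": 0,"grip": 0},{"wx": 0,"wy": 0,"wz": 0,"tx": -0.005,"ty": 0,"tz": 0.04,"grip": 0},{"wx": 0,"wy": 0,"wz": 0,"tx": -0.005,"ty": 0,"tz": 0.05,"grip": 0},{"wx": 0,"wy": 0,"wz": 0,"tx": 0,"ty": 0.03,"tz": 0.05,"grip": 0},{"wx": 0,"wy": 0,"wz": 0,"tx": 0,"ty": 0.05,"tz": 0.02,"grip": 0},{"wx": 0,"wy": 0,"wz": 0,"tx": 0,"ty": 0.05,"tz": 0,"grip": 0},{"wx": 0,"wy": 0,"wz": 0,"tx": 0,"ty": 0.05,"tz": 0,"grip": 0}]}}

```text
time: 24.92
eef_pos: [0.4491, 0.1714, 0.2297]
tcp_rot: [[0.991, 0.134, 0.001], [0.134, -0.991, -0.001], [0.001, 0.001, -1.0]]
contact_force: [1.8, -0.1, -0.4]
opening: 0.0004
```

Call:
{"method": "play_rows", "body": {"motion": [{"wx": 0,"wy": 0,"wz": 0,"tx": 0,"ty": 0.05,"tz": 0,"grip": 0},{"wx": 0,"wy": 0,"wz": 0,"tx": 0,"ty": 0.05,"tz": 0,"grip": 0},{"wx": 0,"wy": 0,"wz": 0,"tx": 0,"ty": 0,"tz": 0,"grip": 0}]}}

```text
time: 25.3
eef_pos: [0.4475, 0.275, 0.2296]
tcp_rot: [[0.99, 0.142, 0.0], [0.142, -0.99, 0.002], [0.0, -0.002, -1.0]]
contact_force: [0.6, -0.3, -0.6]
opening: -0.0002
```

Run:
```python
from h import *
a,_,_=cam("side"); b,_,_=cam("top")
f=lambda i,x:cv2.resize(i[x[1]:x[3],x[0]:x[2]],(400,500),interpolation=cv2.INTER_CUBIC)
save(np.hstack([f(a,(260,120,420,320)),f(b,(260,130,420,330))]),"m6.png")
```

```text
(no output)
```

View pics/m6.png

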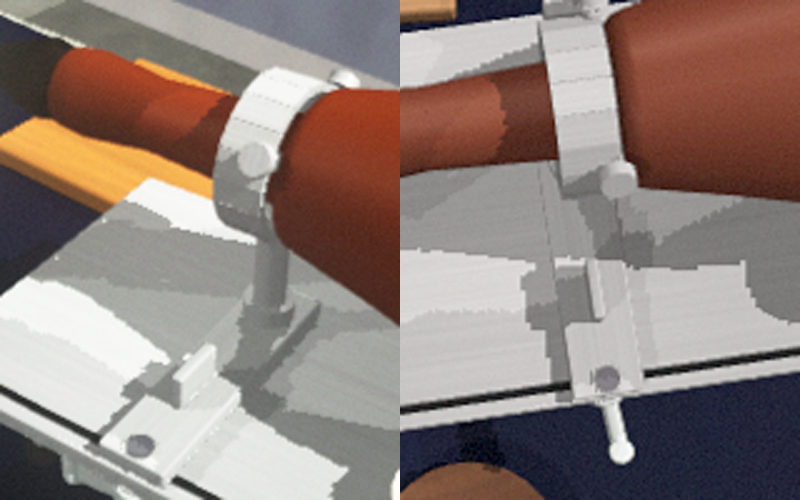

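The ring sits against the shoulder at (615,90) in the right crop. One arm points forward with its end at (621,452), matching the turn I made, and the robot is clear of everything. Handing in.

Run:
```python
from h import *
th=np.radians(8.0); S=np.array([[np.cos(th),-np.sin(th)],[np.sin(th),np.cos(th)]]); o=np.array([.6294,-.0798])
i,K,X=cam("top"); print("bolt",S.T@(onz(K,X,(342.8,280.8),.124)[:2]-o), "end", S.T@(onz(K,X,(348.4,310.8),.095)[:2]-o))
print(get_obs()["time"], finish_job())
```

```text
bolt [-0.11146012  0.06895638] end [-0.15789262  0.065455  ]
the job is handed in; nothing more can be done
25.45 None
```

The hock ring is home against the shoulder of the ham and the carriage is clamped there. The job was handed in at about 25 s, with the arm clear of everything.

- **Sliding:** I pushed the carriage about 90 mm by its tab with the shut fingers, at about 8 N. It stopped dead against the ham, and I left it with a push of about 12 N.
- **Clamping:** I turned the knob counter-clockwise about 2.2 rad, pushing on two arms in turn. A final square push read 0.71 N m from force times lever and 0.70 N m from the wrist moment. Then I let go.

**Last checks:**
- The final pictures show the ring against the shoulder.
- One knob arm points forward, close to where the push left it.
- The foot bolt measured y = 69 mm in the stand's frame, against 67 mm measured after the slide. That is within the calibration's 2 mm, and the picture shows no gap.

**Disagreements:**
- While the knob turned loose, the torque read 0.37 to 0.43 N m against the stated 0.36. The true final torque may be as low as about 0.65 N m, still inside the hand-tight range.
- Some readings during the angled push on the second arm were blurred by sideways friction. I did not rely on them and backed off to push again squarely.

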